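# Take the left-hand cap nut off the ink mixer

## Task

Unscrew the steel cap nut that holds the bottle carrier on the ink mixer and stand it, hexagon up, in the empty half of the steel instrument tray. Its thread is left-handed, so it loosens clockwise seen from above: feel that it is easing, follow it gently up as it climbs, and never strain it by tightening, tugging, pressing or forcing it. Set it down softly, let go, and leave everything else on the table as it is.

Things in the scene. Friction and masses are not known exactly. Their poses are not given: they have to be found in the camera images.
- nut_head (a point): Steel cap nut, about 200 g, 65 mm tall: round skirt 52 mm across, 27 mm high; on it a solid hexagonal head 32 mm across flats, 38 mm high, the part to grip (pads on opposite flats, tips clear of the skirt). Point on the axis at mid-head, 46 mm above the skirt's rim, 19 mm below the top. z: nut's axis, up; x points at the middle of a flat, the other flats follow every 60 degrees.
- nut_foot (a point): Centre of the nut's open lower rim, 46 mm below nut_head, same axes. Hidden in the skirt is a coarse three-start LEFT-HAND thread with 2 mm of axial play. A head kept from rising (or pulled) while it turns wedges the thread. Over 40 N of contact force between nut and mixer (reached with some 20 N of push or pull at the head) damages it. Anticlockwise it jams tight within 0 to 20 degrees.
- mixer: Ink mixer, fixed: grey casing 150 x 150 mm, 68 mm high, with a round grey plastic bottle carrier, 140 mm across, on top (upper face at 82 mm). The spindle with the nut stands in the middle. Origin: centre of the underside, on the spindle's axis; z up.
- spindle (a point): Spindle's axis at the height of the nut's seat, 88 mm above the table; the spindle ends 20 mm above it. A spring washer pushes the nut up with under 10 N. Turned clockwise seen from above, the nut climbs several mm (follow it by force) and lifts off freely after 50 to 90 degrees, as it was done up more or less; turning up to 25 degrees too far does no harm.
- tray_empty (a point): Centre of the floor (upper face, 3 mm above the table) of the empty half of the steel tray. The tray is fixed, 140 mm (x) by 220 mm (y), 18 mm high, walls and floor 3 mm, with a slightly lower divider parallel to x in the middle; this half, on its +y side, is 134 x 107 mm inside. z up.
- tray: The whole tray. Origin: centre of its underside; axes as tray_empty. The -y half holds the grip tube and the spacer.
- grip_tube: Bystander: dark steel grip tube, 25 mm thick, 75 mm long, lying along its x in the tray's occupied half, origin under its middle.
- spacer: Bystander: wooden slip 90 x 18 x 6 mm in the tray's occupied half, origin under its middle.
- ink_black: Bystander: black ink bottle, 34 mm across, 95 mm tall, origin under its middle.
- ink_white: Bystander: white ink bottle, 36 mm across, 100 mm tall, origin under its middle.
- cup: Bystander: black cup, 52 mm across, 50 mm tall, origin under its middle.
- roll: Bystander: paper towel roll, 116 mm across, 230 mm tall, origin under its middle.
- machine: Bystander: tattoo machine lying on the table, 140 mm long along its x, 32 mm thick, origin under its middle.
Mind the look-alikes: they are no part of the job. Of the things like the part that bears nut_head, leave any that is blue or green; of the rest the larger one is meant.

How it is judged:
By the outcome, as a careful person would: the job done as asked, in the order asked, and still so for the second after the job is handed in, with the robot touching nothing.
It also fails if it takes over 67 s, if anything falls off the work surface, if the arm or the gripper's body presses on something with over 40 N, if the wrist force passes 120 N, or if a joint passes its speed limit or range.

## Robot

A 7-joint arm with a two-finger parallel gripper is mounted at the origin on the work surface. World frame = base frame: x ahead of the robot, y to its left, z up, the work surface at z = 0. Lengths are in m, angles in rad, forces in N, time in s.
With the tool pointing down it reaches from about 0.35 to 0.9 m from the base axis. Payload 8.1 kg.
Tool frame: the origin (TCP) lies at the very end of the fingers, on their centre line; the grasp point (between the pads) lies 19 mm behind it; z points along the fingers, y is the line along which they close (so a half turn about z gives the same grasp; the last joint's range is limited). The gripper opens to 92 mm and grips with 3 to 60 N. Pads are 19 mm wide; open, the fingers measure 130 mm over their backs; the gripper's body (75 mm by 190 mm) begins 47 mm behind the grasp point.
Start: joints at [1.033, 0.434, 0.025, 1.573, -0.012, 1.134, -0.075], TCP at [0.263, -0.567, 0.227] pointing down, gripper open.
Joint ranges: [-2.62, 2.62], [-0.44, 2.09], [-1.27, 1.32], [0.08, 2.57], [-1.32, 4.46], [0.12, 2], [-2.74, 2.74]. Speed limits (rad/s): [2.22, 2.22, 3.01, 3.01, 3.14, 3.14, 3.14].

## Interface

Orientations are given as a unit quaternion [w, x, y, z].
In Python, from rig import arm gives the robot as it stands. The module is installed in compiled form; this text tells all that it offers.
- The arm moves only by the shell command python3 -m jog 'ROWS' [FORCE]. ROWS is JSON, a list of rows, each a list of 3 entries, a list of its own where there are three numbers: the turn, a rotation vector about the tool's x, y, z in rad, then the shift along the tool's x, y, z in cm, then the opening, from 0 (shut) to 1 (fully open). A call has 1 to 12 rows; each row shifts and turns the commanded pose from where the row before left it, along the tool's axes as they then stand; what a row does not reach is not made up. A row lasts 1/8 s, in which the tool goes at most 62.5 mm and 10.7 degrees, less where a joint would pass 70% of its speed; a pose out of reach is approached as far as the arm can. A call is refused whole if a number of a shift passes 6.25 or a number of a turn 0.188, either way. A call with a gripper value outside its range is refused whole. The fingers move at their own pace and stop on an object; FORCE is the grip in N (left out, the last holds). Time passes only in rows, so rows that do not move let the fingers close. It gives the time, the measured TCP pose, the force, the opening and the grip force at its end, in the units of the state.
- arm.get_state(): the state, without advancing time (a new reading comes with each control period).
- arm.capture(name): name is "scene" or "side" or "wrist"; returns a dict with "image" (480x640x3 uint8, red, green, blue), "z_map" (480x640 float32, m along the optical axis (not along the pixel's ray), 0 where there is no reading), "vfov" (degrees; the focal length in pixels is half the picture's height over the tangent of half this angle, whatever the lens; pixels are square), "cx", "cy" (the principal point, pixels), "cam_to_world" (4x4, takes a point from camera to world coordinates). Camera axes: x right, y up, looking along -z (the intrinsics and any distortion apply to the point x, -y, -z); pixel columns grow to the right and rows downward; lengths in m; the calibration is good to about 2 mm. A picture is of the moment at which its call begins.
- arm.finish_job(): hands the job in; it is judged then, once.
Trained networks look in the newest picture that a camera, given by its name, has taken for a name from the list of things; names that differ only in an ending like _2 or _b are one class to them, and where a whole thing is asked for, a point or a joint stands for the part that bears it (a point fixed in the world has none). Each returns a list of dicts, best first, with "p" (0 to 1); they miss things now and then, are a little off and sometimes report something else, mostly with a low value. They report only what shows in the picture. A call takes as long as a camera call. They do not tell look-alikes from the thing itself.
- arm.boxes_of(camera, target): "location" ([row, column] as shares, 0 to 1, of the picture: columns of its width, rows of its height, amid what is visible of it).
- arm.regions_of(camera, target): "region" (480x640 bool, what is visible of it) and "location" ([row, column] as shares, 0 to 1, of the picture: columns of its width, rows of its height, amid what is visible of it).
The state is a dict: "time_s": time; "q": joint angles; "joint_velocities": joint speeds; "joint_torque": joint torques, N m; "position": TCP position; "tool_rot": TCP orientation; "wrist_force": force on the tool from outside, world axes, zero at the start; "wrist_torque": the same for the moment, N m; "gripper_width": opening from 0.0 (shut) to 1.0 (fully open); "finger_force": force on a finger pad.
Only numpy, scipy, OpenCV 4.12 (cv2) and the standard library are available. Lean on these libraries where they do the work, as an engineer would, in place of code of your own. Each camera call takes 0.05 s, during which the arm holds its last target. There are 200 camera calls.

## Working session

There is one attempt and no reset: what is moved stays moved. The work goes in short steps, Python scripts to look and compute and a shell command to move; the robot and the scene stay as the last step left them, time stands still between calls to the robot, and variables do not carry over. Pictures are saved under pics/ and viewed, at most 10 in all, crops included, and the job is handed in when it is done.

```bash
mkdir -p pics
cat > h.py <<'E'
import numpy as np, cv2
from rig import arm
def pts(c):
    h,w=c["z_map"].shape; f=h/2/np.tan(np.radians(c["vfov"])/2)
    v,u=np.mgrid[0:h,0:w]; z=c["z_map"].astype(float)
    P=np.stack([(u-c["cx"])*z/f,-(v-c["cy"])*z/f,-z],-1)
    T=np.array(c["cam_to_world"]); P=P@T[:3,:3].T+T[:3,3]; P[z==0]=np.nan
    return P
def save(c,n): cv2.imwrite("pics/"+n,c["image"][...,::-1])
E
python3 - <<'E'
from h import *
ims=[]
for n in ("scene","side"):
    c=arm.capture(n); ims.append(c); P=pts(c); save(c,n+".png")
    print(n,[k for k in c if k not in("image","z_map")],np.round(c["cam_to_world"],2).tolist())
    for t in ("nut_head","mixer","tray","ink_white","roll","cup"):
        for r in arm.regions_of(n,t)[:3]:
            m=r["region"]; q=P[m]; q=q[~np.isnan(q[:,0])]
            print(t,round(r["p"],2),(np.array(r["location"])*[480,640]).round(),m.sum(),np.median(q,0).round(3) if len(q) else 0,q.min(0).round(3),q.max(0).round(3))
print(arm.get_state())
E
```

```text
scene ['vfov', 'cx', 'cy', 'cam_to_world'] [[-0.32, -0.73, 0.61, 1.25], [0.95, -0.23, 0.22, 0.33], [-0.02, 0.65, 0.76, 0.92], [0.0, 0.0, 0.0, 1.0]]
nut_head 0.71 [230. 360.] 774 [0.584 0.176 0.119] [ 0.417  0.138 -0.002] [0.599 0.199 0.158]
nut_head 0.7 [331. 379.] 333 [0.723 0.264 0.023] [0.701 0.246 0.003] [0.734 0.28  0.05 ]
nut_head 0.56 [209. 382.] 522 [0.418 0.198 0.029] [0.384 0.169 0.002] [0.433 0.221 0.068]
mixer 0.76 [264. 356.] 4354 [0.615 0.187 0.076] [ 0.482  0.085 -0.001] [0.664 0.264 0.092]
tray 0.64 [210. 212.] 4039 [ 0.522 -0.193  0.004] [ 0.422 -0.331 -0.004] [ 0.615 -0.082  0.023]
ink_white 0.89 [258. 267.] 522 [0.643 0.012 0.057] [ 0.566 -0.015 -0.001] [0.652 0.025 0.103]
roll 0.79 [292. 473.] 7901 [0.695 0.412 0.196] [ 0.395  0.358 -0.005] [0.715 0.52  0.234]
cup 0.58 [296. 213.] 639 [ 0.748 -0.068  0.031] [ 0.728 -0.091 -0.   ] [ 0.778 -0.04   0.053]
side ['vfov', 'cx', 'cy', 'cam_to_world'] [[0.95, 0.18, -0.24, 0.35], [-0.3, 0.56, -0.77, -0.64], [0.0, 0.81, 0.59, 0.64], [0.0, 0.0, 0.0, 1.0]]
nut_head 0.81 [210. 265.] 251 [0.516 0.323 0.021] [ 0.494  0.213 -0.00
[... 890 characters left out ...]
5,  0.43447249,  0.02499383,  1.5732269 , -0.01157965,
        1.13399064, -0.07509705]), 'joint_velocities': array([ 0.00018144, -0.00092621, -0.0016638 , -0.00165672, -0.00078224,
       -0.00043001, -0.00158583]), 'joint_torque': array([ 2.41184216e-04, -6.67489529e+01,  9.84367467e-01, -3.14767814e+01,
       -6.07818668e-02,  3.23089364e-02, -1.21707077e-05]), 'position': array([ 0.26324201, -0.56686237,  0.22674845]), 'tool_rot': array([ 2.67655165e-05,  9.76468797e-01,  2.15658728e-01, -6.14567532e-06]), 'wrist_force': array([ 0.05121011,  0.0049181 , -0.0892948 ]), 'wrist_torque': array([-0.05087471,  0.01138772, -0.01471356]), 'finger_force': 0.0, 'gripper_width': 0.999215772826517}
```

View pics/scene.png

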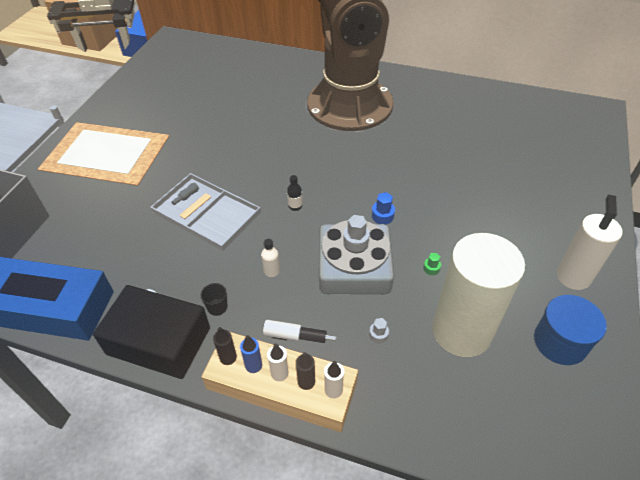

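View pics/side.png

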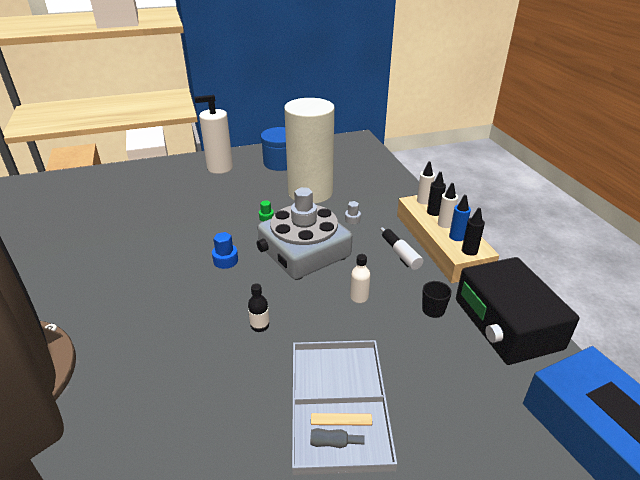

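Candidates for the nut: the steel one on the mixer, scene (357,232); blue (383,208); green (432,262); a small steel one (379,328). The large steel one on the mixer's spindle fits, since it is neither blue nor green and is the larger of the remaining two. I'll measure it and check a crop.

Run:
```python
from h import *
for n in ("scene","side"):
    c=arm.capture(n); P=pts(c)
    if n=="scene":
        cv2.imwrite("pics/crop.png",cv2.resize(c["image"][195:350,310:450,::-1],None,fx=3.8,fy=3.8,interpolation=cv2.INTER_CUBIC))
    near=np.hypot(P[...,0]-.575,P[...,1]-.168)<.1
    top=P[near&(P[...,2]>.15)]; print("top",len(top),top.mean(0),top.min(0),top.max(0))
    car=P[near&(abs(P[...,2]-.082)<.003)]
    (x,y),(a,b),_=cv2.minAreaRect(car[:,:2].astype(np.float32)); print("carrier",x,y,a,b)
    r=arm.regions_of(n,"tray")[0]; m=r["region"]&(P[...,2]<.03)&(P[...,2]>-.01)
    print("tray",r["p"],cv2.minAreaRect(P[m][:,:2].astype(np.float32)))
    m=m&(P[...,2]>.012); print("rim",cv2.minAreaRect(P[m][:,:2].astype(np.float32)), P[m][:,2].max())
    for t in("grip_tube","spacer"):
        for r in arm.regions_of(n,t)[:1]: print(t,r["p"],np.nanmedian(P[r["region"]],0))
```

```text
top 183 [0.57305835 0.17364197 0.15396617] [0.5543647  0.1562062  0.15011328] [0.58897441 0.19029999 0.15742584]
carrier 0.5744190812110901 0.1740829050540924 0.13736659288406372 0.13901850581169128
tray 0.82 ((0.5085737109184265, -0.2122286856174469), (0.24150246381759644, 0.1588500738143921), 74.79071044921875)
rim ((0.5178738832473755, -0.20604901015758514), (0.22509583830833435, 0.14464637637138367), 75.02503204345703) 0.027628356998578796
grip_tube 0.73 [ 0.49104606 -0.26694088  0.02103887]
spacer 0.66 [ 0.51207983 -0.23754234  0.00811993]
top 132 [0.56883192 0.17019056 0.15348498] [0.55360841 0.15362382 0.15029068] [0.58577317 0.18770701 0.15607656]
carrier 0.5682700276374817 0.16888946294784546 0.1356598287820816 0.13848300278186798
tray 0.85 ((0.5204412341117859, -0.19981150329113007), (0.23981182277202606, 0.14444687962532043), 74.70655059814453)
rim ((0.5162613987922668, -0.20642027258872986), (0.22459837794303894, 0.14016008377075195), 74.83840942382812) 0.022436529699487062
grip_tube 0.95 [ 0.48428551 -0.27461645  0.02271938]
spacer 0.89 [ 0.50874375 -0.23896025  0.00860947]
```

View pics/crop.png

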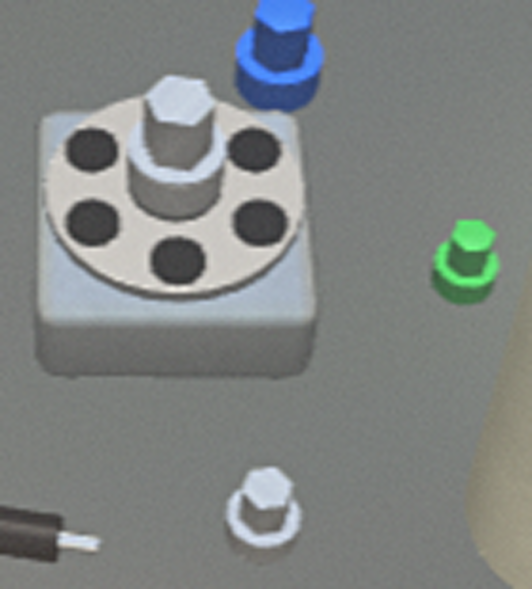

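The crop confirms it: a large steel nut with a hexagonal head on the mixer's spindle at about (0.571, 0.172), with its top at 0.154. The empty half of the tray is centred near (0.531, -0.153). I'll move over now.

```bash
python3 -m jog '[[[0,0,0],[3.7,-3.4,0],1],[[0,0,0],[3.7,-3.4,0],1],[[0,0,0],[3.7,-3.4,0],1],[[0,0,0],[3.7,-3.4,0],1],[[0,0,0],[3.7,-3.4,0],1],[[0,0,0],[3.7,-3.4,0],1],[[0,0,0],[3.7,-3.4,0],1],[[0,0,0],[3.7,-3.4,0],1],[[0,0,0],[3.7,-3.4,-0.5],1],[[0,0,0],[3.7,-3.4,-0.5],1],[[0,0,0],[3.7,-3.4,-0.5],1],[[0,0,0],[3.7,-3.4,-0.5],1]]' && python3 -c "
from h import *
s=arm.get_state();print(s['q'].round(2),s['position'],s['tool_rot'].round(3))"
```

```text
time_s: 2.6
position: [0.4947, -0.0084, 0.2472]
tool_rot: [0.0, 0.977, 0.216, 0.0]
wrist_force: [-0.0, -0.7, 0.6]
gripper_width: 1.001
finger_force: 0.0
[ 0.17  0.23 -0.32  1.83  0.08  1.09 -1.31] [ 0.49465894 -0.00837219  0.24715417] [0.    0.977 0.216 0.   ]
```

```bash
python3 -m jog '[[[0,0,0],[3.7,-3.3,0],1],[[0,0,0],[3.7,-3.3,0],1],[[0,0,0],[3.6,-3.3,0],1],[[0,0,0],[3.5,-3.2,0],1],[[0,0,-0.18],[0,0,0],1],[[0,0,-0.18],[0,0,0],1],[[0,0,-0.18],[0,0,0],1],[[0,0,-0.18],[0,0,0],1],[[0,0,-0.18],[0,0,0],1],[[0,0,0],[0,0,0],1]]'
python3 - <<'E'
from h import *
s=arm.get_state();print(s['q'].round(2),s['position'],s['tool_rot'].round(3))
c=arm.capture("wrist"); save(c,"w1.png"); P=pts(c); np.savez("w1.npz",P=P,im=c["image"])
print(np.round(c["cam_to_world"],3).tolist(),c["vfov"])
for r in arm.regions_of("wrist","nut_head"):
    print(r["p"],np.array(r["location"])*[480,640],np.nanmedian(P[r["region"]],0))
near=np.hypot(P[...,0]-.571,P[...,1]-.172)<.035
top=near&(P[...,2]>.145)
if top.sum():
    xy=P[top][:,:2]; hull=cv2.convexHull((xy*1e4).astype(np.float32))
    print(top.sum(),P[top].mean(0)); print(cv2.minAreaRect((xy*1e3).astype(np.float32)))
    for t in np.arange(0,60,3): print(t, [round(float(np.ptp(xy@[np.cos(a),np.sin(a)])*1e3),1) for a in np.radians([t,t+60,t+120])])
    print(cv2.approxPolyDP(hull,20,True).reshape(-1,2)/10)
E
```

```text
time_s: 3.85
position: [0.5705, 0.1699, 0.2467]
tool_rot: [-0.0, 0.786, 0.618, -0.0]
wrist_force: [0.4, -0.2, 0.3]
gripper_width: 0.999
finger_force: 0.0
[ 0.01  0.43 -0.56  1.58  0.24  1.19 -0.83] [0.57051909 0.1698788  0.24666042] [-0.     0.786  0.618 -0.   ]
[[0.972, 0.226, 0.066, 0.587], [-0.235, 0.933, 0.274, 0.244], [0.001, -0.281, 0.96, 0.404], [0.0, 0.0, 0.0, 1.0]] 62.90736568155522
0.86 [215.28  315.776] [0.57080356 0.18118389 0.14761856]
0.75 [212.784 147.712] [0.41274099 0.19837384 0.03929857]
0.7 [ 34.896 224.128] [0.52289806 0.32754687 0.02822766]
0.64 [ 62.784 444.416] [0.70589186 0.262654   0.02881859]
35007 [0.5767244  0.19365005 0.33563935]
((571.2404174804688, 185.5315704345703), (53.59453582763672, 48.43496322631836), 36.180702209472656)
0 [56.2, 49.9, 49.2]
3 [55.2, 48.8, 48.8]
6 [54.1, 47.9, 48.5]
9 [52.8, 47.0, 49.1]
12 [53.0, 46.4, 50.6]
15 [53.3, 45.7, 52.1]
18 [53.5, 46.0, 53.4]
21 [53.6, 47.0, 54.6]
24 [53.7, 47.9, 55.7]
27 [53.7, 48.6, 56.6]
30 [53.7, 49.3, 57.4]
33 [53.7, 49.7, 58.0]
36 [53.6, 50.1, 58.4]
39 [53.5, 50.4, 58.7]
42 [53.3, 50.6, 58.8]
45 [53.1, 50.6, 58.8]
48 [52.7, 50.5, 58.6]
51 [52.2, 50.3, 58.2]
54 [51.6, 50.0, 57.7]
57 [50.8, 49.6, 57.0]
[[604.62463 181.08498]
 [596.32324 196.14261]
 [560.2497  204.84048]
 [548.4347  198.53387]
 [554.59534 162.89673]
 [570.95416 155.5893 ]]
```

View pics/w1.png

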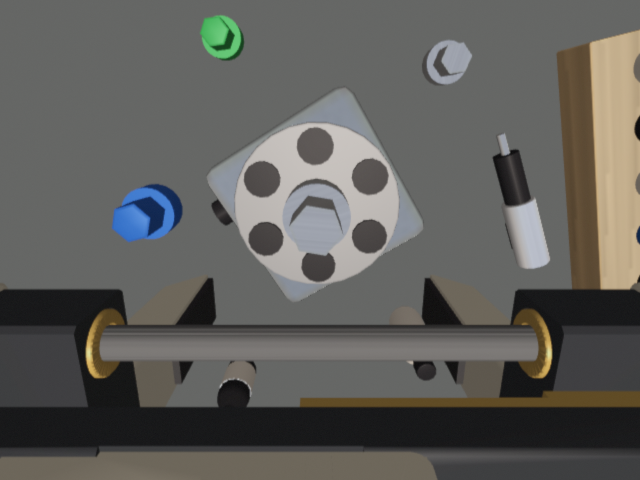

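The nut is at (319,222) in the wrist view, and its hexagonal top is clear between the fingers. I'll fit only that top face.

Run:
```python
from h import *
d=np.load("w1.npz"); P=d["P"]; im=d["im"]
top=(np.abs(P[...,2]-.154)<.006); top[275:]=False; top[:,:270]=False; top[:,370:]=False
n,l,st,_=cv2.connectedComponentsWithStats(top.astype(np.uint8)); k=1+st[1:,4].argmax(); top=l==k
xy=P[top][:,:2]*1e3; print(top.sum(),P[top].mean(0))
(x,y),_=cv2.minEnclosingCircle(xy.astype(np.float32)); print("mec",x,y,_)
# hexagon fit: 3 support mid-lines
best=min(np.arange(0,60,1),key=lambda t:sum(np.ptp(xy@[np.cos(a),np.sin(a)]) for a in np.radians([t,t+60,t+120])))
print("flat normal deg",best)
N=np.array([[np.cos(a),np.sin(a)] for a in np.radians([best,best+60,best+120])])
pr=xy@N.T; print(np.ptp(pr,axis=0)); print("centre",np.linalg.lstsq(N,(pr.max(0)+pr.min(0))/2,rcond=None)[0])
print(cv2.approxPolyDP(cv2.convexHull(xy.astype(np.float32)),1.5,True).reshape(-1,2))
g=im[180:265,270:365,::-1].copy(); h=cv2.resize(g,None,fx=6,fy=6,interpolation=cv2.INTER_CUBIC); cv2.imwrite("pics/w1c.png",h)
m=(l==k)
skirt=(np.abs(P[...,2]-.115)<.004); skirt[275:]=False
s=P[skirt&(np.hypot(P[...,0]-.571,P[...,1]-.172)<.03)]; print(len(s),s.min(0),s.max(0))
car=np.abs(P[...,2]-.082)<.004; car[:,:200]=0;car[:,430:]=0;car[290:]=0
q=P[car][:,:2]; print("car",(cv2.minEnclosingCircle((q*1e3).astype(np.float32))))
```

```text
1955 [0.56922616 0.17479384 0.15366597]
mec 568.9842529296875 173.83657836914062 18.35340690612793
flat normal deg 6
[32.05583328 32.64744082 32.20154299]
centre [568.99532778 173.79668759]
[[585.1809  166.4281 ]
 [583.3449  185.26524]
 [566.6606  191.8855 ]
 [552.18365 181.22453]
 [554.59534 162.89673]
 [570.95416 155.5893 ]]
1421 [0.54311287 0.14966817 0.11150924] [0.59486881 0.19955908 0.11896599]
car ((569.0393676757812, 173.69058227539062), 69.79161834716797)
```

View pics/w1c.png

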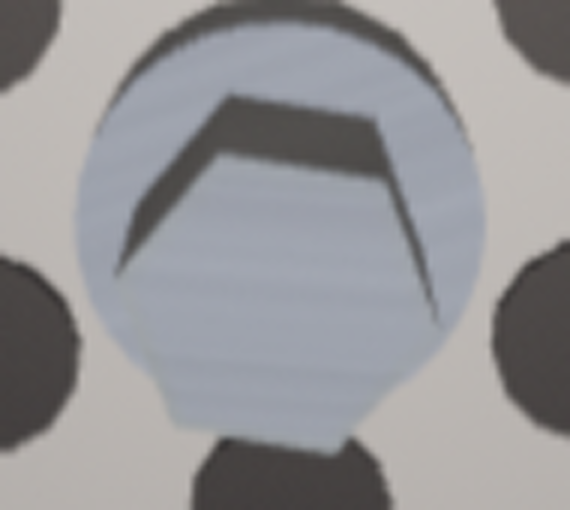

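Hex centre is (0.569, 0.174) and the flat normals lie at 6° + 60°k. I'll turn CCW by 79.6° so tool y lies at 66°, which leaves plenty of wrist range for the clockwise loosening, then descend.

```bash
python3 -m jog '[[[0,0,0],[0.34,-0.24,0],0.6],[[0,0,-0.174],[0,0,0],0.6],[[0,0,-0.174],[0,0,0],0.6],[[0,0,-0.174],[0,0,0],0.6],[[0,0,-0.174],[0,0,0],0.6],[[0,0,-0.174],[0,0,2],0.6],[[0,0,-0.174],[0,0,2],0.6],[[0,0,-0.174],[0,0,2],0.6],[[0,0,-0.174],[0,0,2],0.6],[[0,0,0],[0,0,2],0.6],[[0,0,0],[0,0,1.2],0.6],[[0,0,0],[0,0,0],0.6]]'
python3 - <<'E'
from h import *
s=arm.get_state();print(s['q'].round(2),s['position'],s['tool_rot'].round(4),s['wrist_torque'].round(3))
w,x,y,z=s['tool_rot']; a=np.degrees(2*np.arctan2(y,x)); print("tool x,y angle",a,a-90)
E
```

```text
time_s: 5.45
position: [0.5685, 0.1738, 0.134]
tool_rot: [-0.001, 0.207, 0.978, -0.0]
wrist_force: [-0.1, 0.4, -0.1]
gripper_width: 0.598
finger_force: 0.0
[ 0.16  0.62 -0.83  1.71  0.52  1.05  0.31] [0.56850605 0.17381405 0.13399618] [-5.000e-04  2.071e-01  9.783e-01 -5.000e-04] [ 0.07  -0.123  0.026]
tool x,y angle 156.09575962339792 66.09575962339792
```

```bash
python3 -m jog '[[[0,0,0],[0,0,0.8],0.6],[[0,0,0],[0,0,0.4],0.6],[[0,0,0],[0,0,0],0.4],[[0,0,0],[0,0,0],0.3],[[0,0,0],[0,0,0],0.3],[[0,0,0],[0,0,0],0.3],[[0,0,0],[0,0,0],0.3],[[0,0,0],[0,0,0],0.3]]' 8 && python3 -c "
from h import *
s=arm.get_state();print(s['q'].round(2),s['position'],s['wrist_force'],s['wrist_torque'].round(3),s['gripper_width']*92)"
```

```text
time_s: 6.45
position: [0.5691, 0.1741, 0.123]
tool_rot: [0.0, 0.206, 0.979, 0.0]
wrist_force: [0.3, 0.7, 3.0]
gripper_width: 0.347
finger_force: 8.0
[ 0.16  0.63 -0.82  1.72  0.53  1.03  0.31] [0.56913956 0.17412649 0.12296588] [0.32045738 0.69164084 2.97901379] [ 0.183 -0.211  0.037] 31.955557517836983
```

The grip is on the flats (31.96 mm). I'll raise the grip and try a small clockwise turn.

```bash
python3 -m jog '[[[0,0,0],[0,0,0],0.25],[[0,0,0],[0,0,-0.02],0.25],[[0,0,0.04],[0,0,-0.01],0.25],[[0,0,0.04],[0,0,-0.02],0.25],[[0,0,0],[0,0,0],0.25]]' 20 && python3 -c "
from h import *
s=arm.get_state();print(s['q'].round(3),s['position'],s['wrist_force'],s['wrist_torque'].round(3),s['gripper_width']*92)
w,x,y,z=s['tool_rot'];print(np.degrees(2*np.arctan2(y,x))-90)"
```

```text
time_s: 7.08
position: [0.5689, 0.1739, 0.1233]
tool_rot: [0.0, 0.245, 0.969, -0.0]
wrist_force: [-0.7, 0.3, 4.2]
gripper_width: 0.349
finger_force: 20.0
[ 0.147  0.624 -0.801  1.721  0.515  1.02   0.237] [0.5688745  0.17386284 0.12329094] [-0.68086743  0.30007527  4.19847908] [ 0.103 -0.154 -0.014] 32.06629304998623
61.58391042842541
```

```bash
cat > s.sh <<'E'
python3 -c "
from h import *
s=arm.get_state();print('q7',s['q'][6].round(3),'pos',s['position'].round(4),'F',s['wrist_force'].round(1),'T',s['wrist_torque'].round(3),'w',(s['gripper_width']*92).round(2),'t',s['time_s'])
w,x,y,z=s['tool_rot'];print('ang',(np.degrees(2*np.arctan2(y,x))-90).round(1))"
E
python3 -m jog '[[[0,0,0.06],[0,0,-0.03],0.25],[[0,0,0.06],[0,0,-0.03],0.25],[[0,0,0],[0,0,0],0.25]]' >/dev/null; bash s.sh
```

```text
Traceback (most recent call last):
AttributeError: 'float' object has no attribute 'round'
```

```bash
sed -i "s/(s\['gripper_width'\]\*92).round(2)/round(s['gripper_width']*92,2)/" s.sh; bash s.sh
```

```text
q7 0.136 pos [0.5688 0.1738 0.1238] F [0.1 1.  3.3] T [ 0.007 -0.072 -0.138] w 31.74 t 7.45
ang 54.8
```

```bash
python3 -m jog '[[[0,0,0.06],[0,0,-0.03],0.25],[[0,0,0.06],[0,0,-0.03],0.25],[[0,0,0],[0,0,0],0.25]]' >/dev/null; bash s.sh
```

```text
q7 0.034 pos [0.5688 0.1738 0.1244] F [0.2 0.9 2.2] T [ 0.01  -0.034 -0.111] w 31.87 t 7.825
ang 48.0
```

```bash
python3 -m jog '[[[0,0,0.06],[0,0,-0.02],0.25],[[0,0,0.06],[0,0,-0.03],0.25],[[0,0,0.06],[0,0,-0.03],0.25],[[0,0,0],[0,0,0],0.25]]' >/dev/null; bash s.sh
```

```text
q7 -0.119 pos [0.5688 0.1738 0.125 ] F [-0.2  0.3  1.6] T [-0.043 -0.047 -0.049] w 31.94 t 8.325
ang 37.7
```

```bash
python3 -m jog '[[[0,0,0.06],[0,0,-0.03],0.25],[[0,0,0.06],[0,0,-0.03],0.25],[[0,0,0.06],[0,0,-0.03],0.25],[[0,0,0],[0,0,0],0.25]]' >/dev/null; bash s.sh
```

```text
q7 -0.272 pos [0.5687 0.1737 0.1258] F [-0.8  0.1 -1.1] T [ 0.026 -0.064  0.041] w 32.03 t 8.825
ang 27.4
```

```bash
python3 -m jog '[[[0,0,0.06],[0,0,-0.02],0.25],[[0,0,0.06],[0,0,-0.03],0.25],[[0,0,0.06],[0,0,-0.02],0.25],[[0,0,0],[0,0,0],0.25]]' >/dev/null; bash s.sh
```

```text
q7 -0.426 pos [0.5687 0.1738 0.1264] F [-0.5  0.9 -1.5] T [ 0.047 -0.18  -0.029] w 32.33 t 9.325
ang 17.1
```

```bash
python3 -m jog '[[[0,0,0.06],[0,0,-0.03],0.25],[[0,0,0.06],[0,0,-0.02],0.25],[[0,0,0.06],[0,0,-0.03],0.25],[[0,0,0],[0,0,0],0.25]]' >/dev/null; bash s.sh
```

```text
q7 -0.58 pos [0.5688 0.1738 0.1274] F [ 0.8  0.5 -2. ] T [ 0.094 -0.205  0.014] w 31.99 t 9.825
ang 6.8
```

```bash
python3 -m jog '[[[0,0,0.06],[0,0,-0.02],0.25],[[0,0,0.06],[0,0,-0.02],0.25],[[0,0,0.06],[0,0,-0.02],0.25],[[0,0,0],[0,0,0],0.25]]' >/dev/null; bash s.sh
```

```text
q7 -0.735 pos [0.5691 0.1739 0.1282] F [ 0.6  0.4 -0.8] T [ 0.023 -0.392  0.048] w 31.9 t 10.325
ang -3.5
```

```bash
python3 -m jog '[[[0,0,0.06],[0,0,-0.03],0.25],[[0,0,0.06],[0,0,-0.03],0.25],[[0,0,0.06],[0,0,-0.03],0.25],[[0,0,0],[0,0,0],0.25]]' >/dev/null; bash s.sh
```

```text
q7 -0.889 pos [0.5687 0.1739 0.129 ] F [ 0.5  1.1 -0.8] T [ 0.074 -0.079  0.031] w 31.55 t 10.825
ang -13.8
```

```bash
python3 -m jog '[[[0,0,0.06],[0,0,-0.02],0.25],[[0,0,0.06],[0,0,-0.02],0.25],[[0,0,0.06],[0,0,-0.03],0.25],[[0,0,0],[0,0,0],0.25]]' >/dev/null; bash s.sh
```

```text
q7 -1.044 pos [0.5686 0.1737 0.1296] F [-0.4  0.1 -2.2] T [ 0.006 -0.02   0.012] w 32.2 t 11.325
ang -24.1
```

About 90° done with forces staying low. I'll turn a touch more, then try a very gentle lift.

```bash
python3 -m jog '[[[0,0,0.06],[0,0,-0.03],0.25],[[0,0,0.03],[0,0,-0.03],0.25],[[0,0,0],[0,0,-0.06],0.25],[[0,0,0],[0,0,0],0.25]]' >/dev/null; bash s.sh
```

```text
q7 -1.122 pos [0.5689 0.1739 0.131 ] F [-0.5 -0.4 -2.1] T [ 0.032 -0.05   0.02 ] w 32.46 t 11.825
ang -29.4
```

```bash
python3 -m jog '[[[0,0,0],[0,0,-0.06],0.25],[[0,0,0],[0,0,-0.06],0.25],[[0,0,0],[0,0,0],0.25]]' >/dev/null; bash s.sh
```

```text
q7 -1.123 pos [0.569  0.1739 0.1323] F [-0.3 -0.7 -2.6] T [-0.02  -0.032 -0.012] w 32.07 t 12.2
ang -29.4
```

Free: the load is just the nut's weight. I'll lift it slowly off the spindle.

```bash
python3 -m jog '[[[0,0,0],[0,0,-0.15],0.25],[[0,0,0],[0,0,-0.2],0.25],[[0,0,0],[0,0,-0.3],0.25],[[0,0,0],[0,0,-0.4],0.25],[[0,0,0],[0,0,-0.5],0.25],[[0,0,0],[0,0,-1],0.25],[[0,0,0],[0,0,-2],0.25],[[0,0,0],[0,0,-2],0.25],[[0,0,0],[0,0,-2],0.25],[[0,0,0],[0,0,-1],0.25],[[0,0,0],[0,0,0],0.25]]' 25 >/dev/null; bash s.sh
python3 - <<'E'
from h import *
c=arm.capture("side"); cv2.imwrite("pics/lift.png",cv2.resize(c["image"][100:450,180:480,::-1],None,fx=1.7,fy=1.7))
E
```

```text
q7 -1.075 pos [0.5693 0.1741 0.2285] F [ 0.5  0.9 -2.9] T [-0.049 -0.056  0.025] w 32.03 t 13.575
ang -29.5
```

View pics/lift.png

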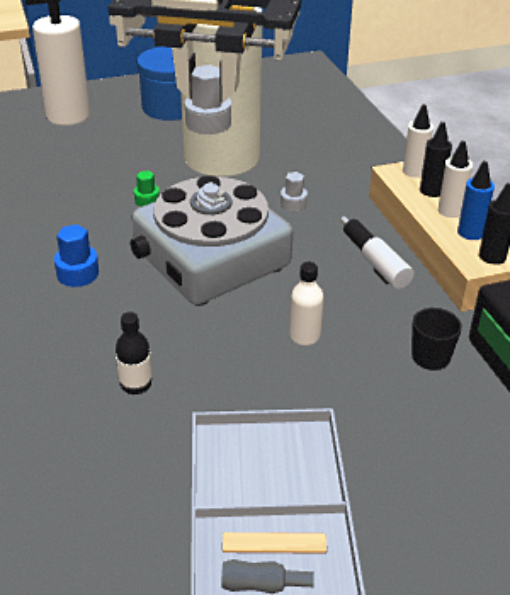

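The nut hangs upright in the gripper and the spindle is bare. Now to the tray.

```bash
python3 -m jog '[[[0,0,0],[-1.8,0.7,0],0.25],[[0,0,0],[-3.4,1.4,0],0.25],[[0,0,0],[-3.4,1.4,0],0.25],[[0,0,0],[-3.4,1.4,0],0.25],[[0,0,0],[-3.4,1.5,0],0.25],[[0,0,0],[-3.4,1.5,0],0.25],[[0,0,0],[-3.4,1.5,0],0.25],[[0,0,0],[-3.4,1.4,0],0.25],[[0,0,0],[-3,1.3,0],0.25],[[0,0,0],[-1.7,0.7,0],0.25],[[0,0,0],[0,0,0],0.25]]' >/dev/null; bash s.sh
```

```text
q7 -0.456 pos [ 0.5306 -0.1544  0.2273] F [-0.7  1.1 -2.6] T [ 0.048 -0.022  0.049] w 32.01 t 15.0
ang -29.6
```

```bash
python3 -m jog '[[[0,0,0],[0,0,2],0.25],[[0,0,0],[0,0,3],0.25],[[0,0,0],[0,0,3],0.25],[[0,0,0],[0,0,3],0.25],[[0,0,0],[0,0,3],0.25],[[0,0,0],[0,0,2],0.25],[[0,0,0],[0,0,1],0.25],[[0,0,0],[0,0,0.5],0.25],[[0,0,0],[0,0,0],0.25]]' >/dev/null; bash s.sh
python3 - <<'E'
from h import *
c=arm.capture("side"); P=pts(c); cv2.imwrite("pics/low.png",cv2.resize(c["image"][270:480,220:450,::-1],None,fx=2.6,fy=2.6))
E
```

```text
q7 -0.551 pos [ 0.5317 -0.1525  0.0531] F [-0.6 -0.6 -1.1] T [ 0.001 -0.014 -0.047] w 31.67 t 16.125
ang -29.4
```

View pics/low.png

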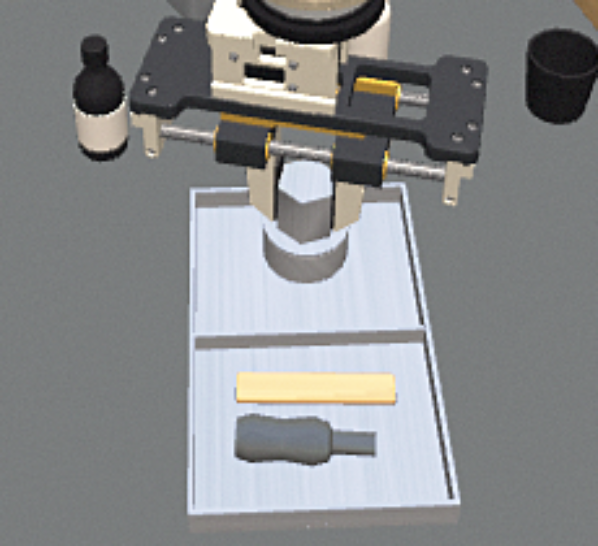

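The nut is upright over the middle of the empty half, about 15 mm above the floor, with everything around it clear. Lowering softly.

```bash
python3 -m jog '[[[0,0,0],[0,0,0.4],0.25],[[0,0,0],[0,0,0.4],0.25],[[0,0,0],[0,0,0.2],0.25],[[0,0,0],[0,0,0.1],0.25],[[0,0,0],[0,0,0],0.25]]' >/dev/null; bash s.sh
```

```text
q7 -0.557 pos [ 0.5313 -0.1529  0.0416] F [ 0.8 -0.7 -2.4] T [ 0.001 -0.025  0.025] w 32.19 t 16.8
ang -29.5
```

```bash
python3 -m jog '[[[0,0,0],[0,0,0.07],0.25],[[0,0,0],[0,0,0.07],0.25],[[0,0,0],[0,0,0],0.25]]' >/dev/null; bash s.sh
```

```text
q7 -0.558 pos [ 0.5314 -0.1529  0.0403] F [-0.   0.2 -1.9] T [-0.002 -0.045 -0.018] w 32.46 t 17.175
ang -29.5
```

```bash
python3 -m jog '[[[0,0,0],[0,0,0.07],0.25],[[0,0,0],[0,0,0.05],0.25],[[0,0,0],[0,0,0],0.25]]' >/dev/null; bash s.sh
```

```text
q7 -0.559 pos [ 0.5314 -0.1528  0.0391] F [-0.3  0.9 -1. ] T [ 0.013 -0.048  0.018] w 31.89 t 17.55
ang -29.5
```

```bash
python3 -m jog '[[[0,0,0],[0,0,0.05],0.25],[[0,0,0],[0,0,0.05],0.25],[[0,0,0],[0,0,0],0.25]]' >/dev/null; bash s.sh
```

```text
q7 -0.56 pos [ 0.5313 -0.1529  0.0381] F [ 1.2 -0.7 -1.7] T [ 0.003 -0.052 -0.006] w 31.73 t 17.925
ang -29.5
```

```bash
python3 -m jog '[[[0,0,0],[0,0,0.04],0.25],[[0,0,0],[0,0,0.04],0.25],[[0,0,0],[0,0,0],0.25]]' >/dev/null; bash s.sh
```

```text
q7 -0.56 pos [ 0.5314 -0.1529  0.0373] F [ 0.1  0.1 -2.1] T [-0.061 -0.097  0.035] w 31.85 t 18.3
ang -29.5
```

```bash
python3 -m jog '[[[0,0,0],[0,0,0.03],0.25],[[0,0,0],[0,0,0],0.25]]' >/dev/null; bash s.sh
```

```text
q7 -0.56 pos [ 0.5314 -0.1528  0.037 ] F [ 0.4 -0.4 -1.8] T [-0.019 -0.016 -0.038] w 31.88 t 18.55
ang -29.5
```

```bash
python3 -m jog '[[[0,0,0],[0,0,0.04],0.25],[[0,0,0],[0,0,0.04],0.25],[[0,0,0],[0,0,0],0.25]]' >/dev/null; bash s.sh
```

```text
q7 -0.561 pos [ 0.5315 -0.1529  0.0367] F [-1.6  0.5  5. ] T [0.11  0.56  0.016] w 32.1 t 18.925
ang -29.5
```

```bash
python3 -m jog '[[[0,0,0],[0,0,0.04],0.25],[[0,0,0],[0,0,0],0.25]]' >/dev/null; bash s.sh
```

```text
q7 -0.561 pos [ 0.5315 -0.1529  0.0367] F [-3.2  0.1 10.3] T [0.203 0.94  0.032] w 31.8 t 19.175
ang -29.5
```

The nut is on the floor. I'll ease the pressure off and let go.

```bash
python3 -m jog '[[[0,0,0],[0,0,-0.05],0.25],[[0,0,0],[0,0,0],0.25]]' >/dev/null; bash s.sh; python3 -m jog '[[[0,0,0],[0,0,0],0.25],[[0,0,0],[0,0,0],0.36],[[0,0,0],[0,0,0],0.38],[[0,0,0],[0,0,0],0.45],[[0,0,0],[0,0,0],0.6],[[0,0,0],[0,0,0],0.6],[[0,0,0],[0,0,0],0.6]]' 5 >/dev/null; bash s.sh
```

```text
q7 -0.561 pos [ 0.5314 -0.1529  0.0367] F [-2.1  0.   6.8] T [0.177 0.648 0.037] w 31.76 t 19.425
ang -29.5
q7 -0.561 pos [ 0.5314 -0.1529  0.0363] F [-0.6  0.3 -0.3] T [-0.04  -0.06   0.025] w 55.22 t 20.3
ang -29.5
```

```bash
python3 -m jog '[[[0,0,0],[0,0,-0.5],0.6],[[0,0,0],[0,0,-1.5],0.6],[[0,0,0],[0,0,-3],0.6],[[0,0,0],[0,0,-4],0.6],[[0,0,0],[0,0,-4],0.6],[[0,0,0],[0,0,-4],0.6],[[0,0,0],[0,0,-3],0.6],[[0,0,0],[0,0,-1],0.6],[[0,0,0],[0,0,0],0.6]]' >/dev/null; bash s.sh
python3 - <<'E'
from h import *
c=arm.capture("side"); cv2.imwrite("pics/end.png",cv2.resize(c["image"][170:480,200:480,::-1],None,fx=1.9,fy=1.9))
E
```

```text
q7 -0.45 pos [ 0.5314 -0.1529  0.2468] F [-0.8 -0.  -0.7] T [-0.024 -0.076 -0.016] w 55.14 t 21.425
ang -29.5
```

View pics/end.png

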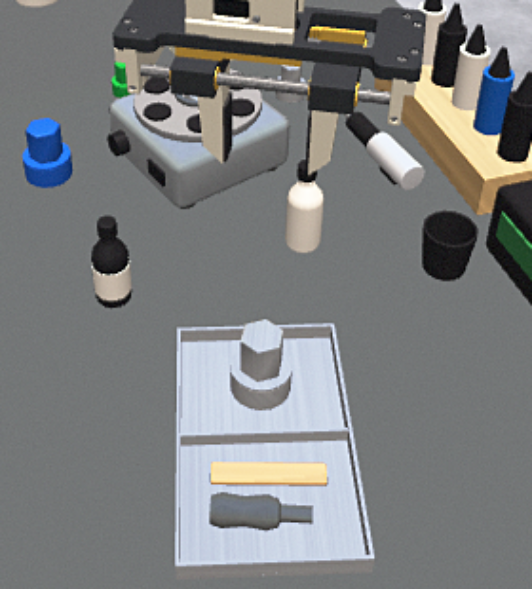

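The nut stands hexagon up in the empty half at crop pixel (261,365). Everything else is as it was and the gripper is clear, so I'm handing in.

```bash
python3 -c "
from rig import arm
print(arm.finish_job())"
```

```text
the job is handed in; nothing more can be done
None
```

The cap nut is unscrewed and standing hexagon up in the empty half of the tray; everything else in the last picture was where it had been, and the job was handed in at about 21.5 s.

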